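# Close the clamshell test jig, pin it and hold it shut

### The job

Swing the open metal lid of the black test jig down onto its base, then take the long steel locating pin out of the aluminium rest and push it straight down through the hole in the lid into the hole in the base until its collar sits on the lid. Springs under the lid lift it again, so push the pin down until the lid is fully shut, and finish while still holding the pin pressed down with the gripper so that the lid stays shut. Leave the short fat plug in the rest and do not disturb the other things on the bench.

Things in the scene. Friction and masses are not known exactly. Their poses are not given: they have to be found in the camera images.
- jig: black plastic base of the test jig, fixed to the bench, 130 (x) x 160 (y) x 50 mm high, a green circuit board on top; origin at the centre of its underside, z up. Its lid is hinged along the +y side and the pin hole is near the -y side (jig's own axes).
- jig_hinge (a point): point on the lid's hinge axis, midway along it, 52 mm above the bench, 70 mm towards +y from the jig's centre; the axis runs along the jig's x and lies in the lid's underside plane. At lid angle a the free edge points from here towards (-cos a) y, (+sin a) z of the jig; the outer face looks along (sin a) y, (cos a) z
- lid (a joint): opening angle of the lid, rad: 0 level and fully shut (hard stop), 1.7 most open, starts 0.9 to 1.4. Stiff hinge (0.25 N m friction, lid 0.25 kg): it stays where left and can be pushed on its outer face. Below 0.12 it presses on two brass spring plungers on the base (9 N m/rad in all): shut and let go it rises to about 0.07; pressing it shut at the hole takes about 10 N, keeping it shut 6 N or more.
- jig_hole (a point): centre of the mouth of the round hole in the base, 13 mm diameter, vertical, through the whole 50 mm; 50 mm above the bench, 55 mm towards -y from the jig's centre
- lid_hole (a point): centre of the lid's 13 mm hole at its outer (upper) face, z along that face's normal; 64 mm above the bench when shut, right over jig_hole. The lid is an aluminium frame 130 mm wide (x), 12 mm thick, with an open window near the hinge; its solid front strip lies 100 to 150 mm from the hinge axis, full width, this hole in its middle 125 mm from the axis
- pin: steel locating pin, 90 g, upright: shank 10 mm diameter, 45 mm long, chamfered foot; collar 26 mm diameter, 5 mm thick; round grip knob 20 mm diameter, 35 mm high on top. Origin at the centre of its foot, z up along the pin. It stands in a hole of the rest, collar on the rest's top (foot 10 mm above the bench). Seated in the shut jig its foot is 19 mm above the bench.
- pin_collar (a point): centre of the underside of the pin's collar, 45 mm above the foot
- rest: aluminium block, fixed, 70 (x) x 160 (y) x 55 mm high, origin at the centre of its underside; two 13 mm holes 45 mm either side of its centre along its y hold the pin and the plug, which may be either way round
- plug: short fat steel plug in the other hole of the rest: 30 mm diameter head only 12 mm high; origin at the foot of its 10 x 25 mm shank, 25 mm below the head (foot 30 mm above the bench). Bystander, not to be moved.
- driver: screwdriver with orange handle lying on the bench between jig and rest, about 0.2 m long; bystander
- module: small green circuit module lying flat, 70 x 30 x 8 mm; bystander
- spool: small yellow spool of solder standing on its flange, 44 mm diameter, 30 mm high; bystander
- partsbox: clear plastic open box, 110 x 85 x 45 mm; bystander
There are look-alikes about, which are no part of the job. What is shaped like the pin but purple is not meant. What is meant by the jig is not blue, and is the smaller of those in its own colour.

How it is judged:
On the way, in this order (a step that is already met when the one before it is completed fails the run):
1. the lid is swung down onto its contact springs (under 0.15 rad) (value of joint lid below 0.15 rad), for 0.2 s.
2. the pin is through the lid's hole and at least 10 mm into the base's hole, lid still down (horizontal distance between pin_collar and jig_hole below 0.005 m and angle between pin's own z axis and vertical below 0.12 rad and height (world z) of pin below 0.04 m and value of joint lid below 0.15 rad), for 0.1 s.
At the end, for the whole second after the job is handed in: The lid is shut to within 0.025 rad against its springs, the pin stands through both holes (axis within 5 mm, tilt under 0.12 rad) with its collar within 4 mm of the lid, the fingers are still on the pin with more than 2 N, all at rest; plug and bystanders within 30 mm of their starts (horizontal distance between pin_collar and jig_hole below 0.005 m and angle between pin's own z axis and vertical below 0.12 rad and value of joint lid below 0.025 rad and z of pin_collar in the frame of lid_hole below 0.004 m and contact force between the fingers and pin above 2 N and linear speed of pin below 0.02 m/s and distance of each of plug, driver, module, spool, partsbox from where it was at the start of the episode below 0.03 m); the arm keeps its last pose, push and grip.
It fails at once if the plug is disturbed (moved over 30 mm) (distance of plug from where it was at the start of the episode above 0.03 m).
It fails at once if another thing on the bench is disturbed (moved over 30 mm) (distance of any of driver, module, spool, partsbox from where it was at the start of the episode above 0.03 m).
It also fails if it takes over 58 s, if anything falls off the work surface, if the arm or the gripper's body presses on something with over 40 N, if the wrist force passes 120 N, or if a joint passes its speed limit or range.

### The arm

A 7-joint arm with a two-finger parallel gripper is mounted at the origin on the work surface. World frame = base frame: x ahead of the robot, y to its left, z up, the work surface at z = 0. Lengths are in m, angles in rad, forces in N, time in s.
With the tool pointing down it reaches from about 0.425 to 0.875 m from the base axis. Payload 4.7 kg.
Tool frame: the origin (TCP) lies between the finger pads; the fingertips stand 25 mm ahead of it and the grasp point (between the pads) lies 6 mm ahead of it; z points along the fingers, y is the line along which they close (so a half turn about z gives the same grasp; the last joint's range is limited). The gripper opens to 87 mm and grips with 3 to 60 N. Pads are 19 mm wide; open, the fingers measure 117 mm over their backs; the gripper's body (75 mm by 190 mm) begins 51 mm behind the grasp point.
Start: joints at [1.2, 0.321, -0.07, 1.45, 0.023, 1.371, -0.057], TCP at [0.244, -0.602, 0.248] pointing down, gripper open.
Joint ranges: [-2.86, 2.86], [-0.3, 2.09], [-1.38, 1.24], [0.06, 2.45], [-1.56, 4.7], [0.09, 2.05], [-2.69, 2.69]. Speed limits (rad/s): [2.57, 2.57, 3.14, 3.14, 3.14, 3.14, 3.14].

### API

Orientations are given as a unit quaternion [x, y, z, w].
In Python, from plant import sense, get_image, get_calibration, finish_job gives the robot as it stands. The module is installed in compiled form; this text tells all that it offers.
- The arm moves only by the shell command python3 -m inch 'ROWS' [FORCE]. ROWS is JSON, a list of rows, each a list of 3 entries, a list of its own where there are three numbers: the turn, a rotation vector about the world's x, y, z each as a share of 120 degrees, from -1 to 1, then the shift along the world's x, y, z each as a share of 200 mm, from -1 to 1, then the opening, from 0 (shut) to 1 (fully open). A call has 1 to 5 rows; each row shifts and turns the commanded pose from where the row before left it; what a row does not reach is not made up. A row lasts 1/10 s, in which the tool goes at most 50 mm and 8.59 degrees, less where a joint would pass 70% of its speed; a pose out of reach is approached as far as the arm can. A call with a number of a shift or a turn outside -1 to 1 is refused whole. A call with a gripper value outside its range is refused whole. The fingers move at their own pace and stop on an object; FORCE is the grip in N (left out, the last holds). Time passes only in rows, so rows that do not move let the fingers close. It gives the time, the measured TCP pose, the force, the opening and the grip force at its end, in the units of the state.
- sense(): the state, without advancing time (a new reading comes with each control period).
- get_image(name): name is "scene" or "top" or "wrist"; returns the picture (400x640x3 uint8, red, green, blue); there is no depth.
- get_calibration(name): a dict with "mtx" (3x3 intrinsics, pixels), "xyz" and "orientation" of the camera in the world. Camera axes: x right, y down, z forward; pixel columns grow to the right and rows downward; lengths in m; the calibration is good to about 2 mm. A picture is of the moment at which its call begins: read the wrist's pose just before it. get_calibration takes no time and is no camera call; for the wrist camera it gives the pose at the moment of the call.
- finish_job(): hands the job in; it is judged then, once.
The state is a dict: "t": time; "q": joint angles; "qvel": joint speeds; "tau": joint torques, N m; "ee_pos": TCP position; "tool_rot": TCP orientation; "force": force on the tool from outside, world axes, zero at the start; "moment": the same for the moment, N m; "gripper_width": finger opening in m; "grip_force": force on a finger pad.
Only numpy, scipy, OpenCV 4.12 (cv2) and the standard library are available. Lean on these libraries where they do the work, as an engineer would, in place of code of your own. Each camera call takes 0.05 s, during which the arm holds its last target. There are 200 camera calls.

## Working session

There is one attempt and no reset: what is moved stays moved. The work goes in short steps, Python scripts to look and compute and a shell command to move; the robot and the scene stay as the last step left them, time stands still between calls to the robot, and variables do not carry over. Pictures are saved under pics/ and viewed, at most 10 in all, crops included, and the job is handed in when it is done.

```bash
mkdir -p pics; cat > h.py <<'E'
import numpy as np, cv2
from plant import sense, get_image, get_calibration
from scipy.spatial.transform import Rotation as R
def snap(n,f):
    c=get_calibration(n); im=get_image(n); cv2.imwrite(f'pics/{f}.png',im[:,:,::-1]); np.save(f'pics/{f}.npy',np.array([c],dtype=object),allow_pickle=True); return im,c
def load(f): return cv2.imread(f'pics/{f}.png'),np.load(f'pics/{f}.npy',allow_pickle=True)[0]
def plane(c,uv,z):
    K=np.array(c['mtx']);d=R.from_quat(c['orientation']).apply(np.linalg.solve(K,[uv[0],uv[1],1.]));p=np.array(c['xyz']);return p+d*(z-p[2])/d[2]
def proj(c,X):
    v=R.from_quat(c['orientation']).inv().apply(np.atleast_2d(X)-np.array(c['xyz']));w=v@np.array(c['mtx']).T;return w[:,:2]/w[:,2:]
E
python3 - <<'E'
from h import *
for n in('scene','top'):
    im,c=snap(n,n+'0');print(n,c['xyz'],R.from_quat(c['orientation']).as_matrix().round(3).tolist(),c['mtx'])
a=[cv2.imread(f'pics/{n}0.png') for n in('scene','top')]
print(sense())
E
```

```text
scene [ 0.95258421 -0.31787447  0.67281994] [[0.646, 0.531, -0.549], [0.763, -0.468, 0.446], [-0.02, -0.706, -0.707]] [[362.03459791   0.         320.62505181]
 [  0.         362.03459791 201.44039972]
 [  0.           0.           1.        ]]
top [0.30266976 0.07449423 1.19926087] [[0.004, -0.986, 0.166], [-1.0, -0.006, -0.013], [0.014, -0.166, -0.986]] [[518.23187927   0.         315.17122788]
 [  0.         518.23187927 204.62677387]
 [  0.           0.           1.        ]]
{'t': 0.1, 'q': array([ 1.20005301,  0.32172002, -0.07008796,  1.45154549,  0.02262411,
        1.37078983, -0.05688308]), 'qvel': array([-0.00042834, -0.00151143, -0.00028854, -0.00199149, -0.00021993,
       -0.00123067,  0.00074249]), 'tau': array([-2.91784008e-04, -4.92569876e+01, -4.05812524e-01, -3.13400960e+01,
       -6.40010834e-02,  3.94056458e-02,  4.39889789e-05]), 'ee_pos': array([ 0.24380333, -0.60206335,  0.24659339]), 'tool_rot': array([ 9.81538640e-01,  1.91262111e-01, -2.16488734e-04, -8.09545854e-04]), 'force': array([-0.20091207,  0.14690182,  0.28310251]), 'moment': array([-0.02789234, -0.00306487,  0.01067824]), 'grip_force': 0.0, 'gripper_width': 0.08668865210720329}
```

View pics/top0.png

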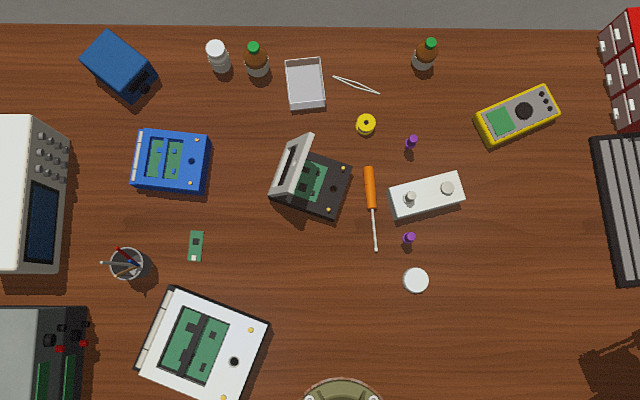

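View pics/scene0.png

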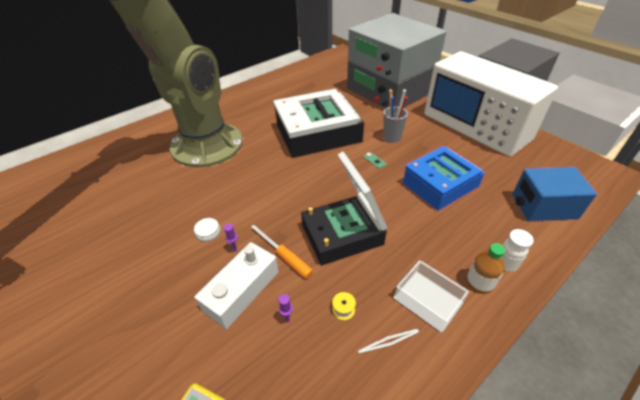

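The top view shows three jigs:
- (312,178): small, black, lid open.
- (205,345): large, black base with a white lid.
- (170,160): blue.

I take the one at (312,178), because it is black and the smaller of the two black ones. There are three pin shapes: steel at (410,198) in the rest, and purple at (411,142) and (409,238). The steel one is the pin, and the flat head at (447,188) is the plug. I'll confirm this in one crop.

```bash
python3 - <<'E'
from h import *
a,c=load('top0');b,_=load('scene0')
A=cv2.resize(a[120:260,260:475],None,fx=3.7,fy=3.7,interpolation=cv2.INTER_CUBIC)
cv2.imwrite('pics/crop1.png',A);print(A.shape)
cv2.imwrite('pics/crop2.png',cv2.resize(b[145:330,190:395],None,fx=3.2,fy=3.2,interpolation=cv2.INTER_CUBIC))
E
```

```text
(518, 796, 3)
```

View pics/crop1.png

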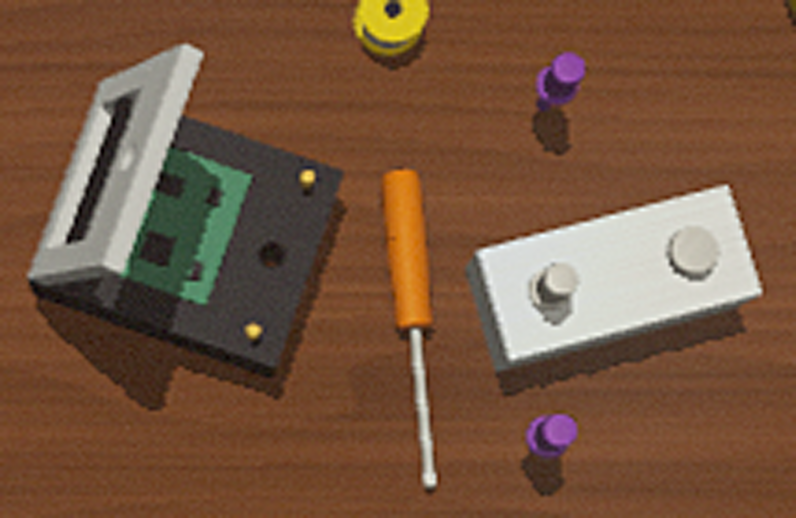

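View pics/crop2.png

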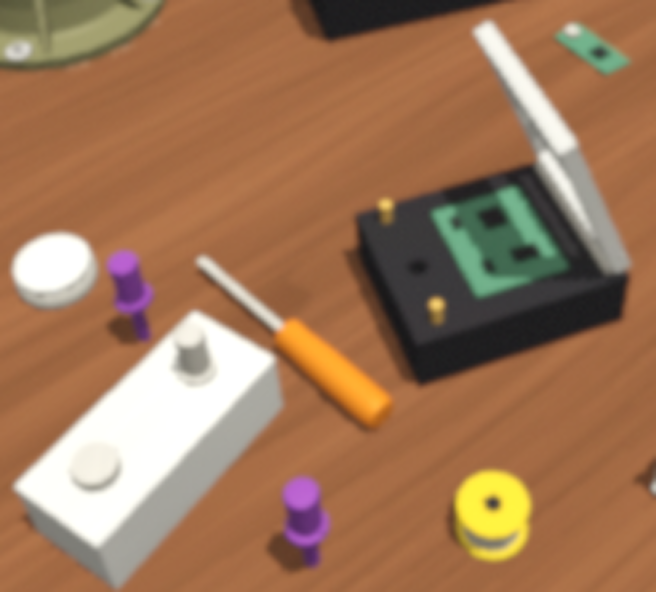

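The crops confirm the choice: in crop1 the black base has its hole at about (271,254), its lid open to the left, and brass plungers at (307,178) and (253,331). The steel pin's knob top is at (560,280) and the plug head at (694,251). Next I measure them from both views.

```bash
python3 - <<'E'
from h import *
a,ca=load('top0');b,cb=load('scene0')
ta=lambda u,v:(u/3.7+260-.4,v/3.7+120-.4); sb=lambda u,v:(u/3.2+190-.35,v/3.2+145-.35)
p=lambda n,z,t,s=None:print(n,plane(ca,ta(*t),z).round(4),plane(cb,sb(*s),z).round(4) if s else '')
p('hole',.05,(271,254),(417,267))
p('front corner far',.05,(343,173),(422,345));p('front corner near',.05,(275,362),(358,217))
p('plungers',.058,(307,176),(437,303));p('plungers2',.058,(253,329),(386,204))
p('knob top',.095,(560,279),(189,337));p('plug',.067,(694,250),(96,466))
p('pin collar',.06,(550,290),(195,372))
p('rest corners',.055,(727,187),(110,550));p('rest',.055,(761,293),(18,487));p('rest',.055,(508,360),(195,312));p('rest',.055,(478,252),(275,357))
# two-view triangulation of lid free edge corners / hole
def tri(u,v):
    P=[]
    for c in(ca,cb):
        Rm=R.from_quat(c['orientation']).as_matrix();P.append(np.array(c['mtx'])@np.hstack([Rm.T,(-Rm.T@np.array(c['xyz']))[:,None]]))
    X=cv2.triangulatePoints(P[0],P[1],np.array(u,float),np.array(v,float)).ravel();X=X[:3]/X[3];return X.round(4),(proj(ca,X)-u).round(1)
print(tri(ta(202,54),sb(570,152)),'lid free far inner');print(tri(ta(125,274),sb(477,32)))
print('spool',plane(ca,ta(392,8),.03),'driver',plane(ca,ta(402,175),.02),plane(ca,ta(407,322),.02),plane(ca,ta(430,482),.01))
E
```

```text
hole [0.5337 0.0199 0.05  ] [0.5338 0.0182 0.05  ]
front corner far [ 0.5849 -0.0246  0.05  ] [ 0.5883 -0.0234  0.05  ]
front corner near [0.4671 0.0175 0.05  ] [0.4679 0.0168 0.05  ]
plungers [ 0.5809 -0.0019  0.058 ] [0.5727 0.0034 0.058 ]
plungers2 [0.486  0.0312 0.058 ] [0.4775 0.0361 0.058 ]
knob top [ 0.5109 -0.1478  0.095 ] [ 0.5141 -0.1504  0.095 ]
plug [ 0.5345 -0.2351  0.067 ] [ 0.5383 -0.2362  0.067 ]
pin collar [ 0.5106 -0.1486  0.06  ] [ 0.5142 -0.1525  0.06  ]
rest corners [ 0.5766 -0.2603  0.055 ] [ 0.5845 -0.2557  0.055 ]
rest [ 0.5105 -0.2783  0.055 ] [ 0.512  -0.2774  0.055 ]
rest [ 0.4684 -0.123   0.055 ] [ 0.4683 -0.1242  0.055 ]
rest [ 0.5348 -0.1062  0.055 ] [ 0.5351 -0.1048  0.055 ]
(array([0.6178, 0.0657, 0.1913]), array([[-0.8, -0.7]])) lid free far inner
(array([0.4947, 0.1055, 0.1906]), array([[-0.4, -0.3]]))
spool [ 0.69787646 -0.05841343  0.03      ] driver [ 0.5912584  -0.06453964  0.02      ] [ 0.49707357 -0.06643411  0.02      ] [ 0.39813194 -0.08057158  0.01      ]
```

```bash
python3 -m inch '[[[0,0,0.06],[0.09,0.2,0.1],0],[[0,0,0.06],[0.09,0.2,0.1],0],[[0,0,0.06],[0.09,0.2,0.1],0],[[0,0,0.06],[0.09,0.2,0.1],0],[[0,0,0.06],[0.09,0.2,0.1],0]]' 20
python3 -m inch '[[[0,0,0.06],[0.09,0.2,0],0],[[0,0,0.06],[0.09,0.2,0],0],[[0,0,0.06],[0.09,0.2,0],0],[[0,0,0.06],[0.09,0.2,0],0],[[0,0,0.06],[0.09,0.2,0],0]]'
python3 -m inch '[[[0,0,0.03],[0.09,0.2,0],0],[[0,0,0.03],[0.09,0.2,0],0],[[0,0,0],[0.09,0.2,0],0],[[0,0,0],[0.09,0.2,0],0],[[0,0,0],[0,0,0],0]]'
python3 - <<'E'
from h import *
s=sense();print(s['q'],R.from_quat(s['tool_rot']).as_matrix().round(3).tolist())
E
```

```text
t: 0.6
ee_pos: [0.3343, -0.4006, 0.3479]
tool_rot: [0.873, 0.487, -0.0, -0.0]
force: [-0.1, -0.6, -0.4]
gripper_width: 0.0549
grip_force: 0.0
t: 1.1
ee_pos: [0.4242, -0.2007, 0.3474]
tool_rot: [0.68, 0.733, -0.0, 0.0]
force: [0.2, -0.3, 0.1]
gripper_width: 0.0148
grip_force: 0.0
t: 1.6
ee_pos: [0.4972, -0.035, 0.3475]
tool_rot: [0.63, 0.777, 0.002, -0.001]
force: [0.6, 0.3, 0.2]
gripper_width: 0.0004
grip_force: 0.0
[ 0.69660503 -0.01371261 -0.66327634  1.63250884 -0.0118153   1.51910255
  0.24165552] [[-0.206, 0.979, 0.001], [0.979, 0.206, 0.003], [0.003, 0.002, -1.0]]
```

```bash
python3 -m inch '[[[0,0,0],[0.084,0.191,0],0],[[0,0,0],[0.084,0.191,0],0],[[0,0,0],[0.084,0.191,0],0],[[0,0,0],[0.084,0.191,0],0],[[0,0,0],[0.084,0.191,0],0]]'
python3 -m inch '[[[0,0,0],[0,0,0],0]]'
python3 - <<'E'
from h import *
im,c=snap('wrist','w0');s=sense();print(s['q'],s['ee_pos'],c['xyz'])
im,c=snap('scene','s1')
a=cv2.imread('pics/w0.png')[:, :];b=cv2.imread('pics/s1.png')
cv2.imwrite('pics/both.png',np.hstack([cv2.resize(a,(400,250)),cv2.resize(b,(400,250))]))
E
```

```text
t: 2.1
ee_pos: [0.5805, 0.1491, 0.3472]
tool_rot: [0.635, 0.773, -0.0, 0.0]
force: [1.1, -0.1, 0.7]
gripper_width: 0.0005
grip_force: 0.0
t: 2.2
ee_pos: [0.5795, 0.1549, 0.3462]
tool_rot: [0.631, 0.776, 0.001, -0.003]
force: [-0.2, 1.2, 0.5]
gripper_width: 0.0002
grip_force: 0.0
[ 0.37117858  0.27543505 -0.83328085  1.39786445  0.19972716  1.55762948
 -0.2436467 ] [0.57948787 0.15161613 0.34636928] [0.56342452 0.23275506 0.48361161]
```

View pics/both.png

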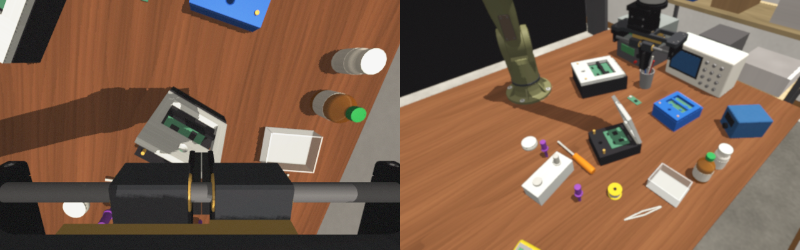

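The left half (wrist) shows the open lid beyond the fingers. The right half (scene) shows the gripper behind the lid with clear space. I'll go down behind the lid.

```bash
python3 -m inch '[[[0,0,0],[0,0,-0.18],0],[[0,0,0],[0,0,-0.18],0],[[0,0,0],[0,0,-0.18],0],[[0,0,0],[0,0,-0.18],0],[[0,0,0],[0,0,0],0]]'
python3 -m inch '[[[0,0,0],[-0.035,-0.105,0],0],[[0,0,0],[-0.035,-0.105,0.01],0],[[0,0,0],[-0.03,-0.085,-0.04],0],[[0,0,0],[-0.03,-0.085,-0.04],0],[[0,0,0],[0,0,0],0]]'
```

```text
t: 2.8
ee_pos: [0.577, 0.1444, 0.1986]
tool_rot: [0.636, 0.772, -0.004, -0.002]
force: [-0.2, 0.0, -0.2]
gripper_width: 0.0002
grip_force: 0.0
t: 3.3
ee_pos: [0.5541, 0.0684, 0.1908]
tool_rot: [0.637, 0.771, -0.001, 0.001]
force: [-0.6, 0.0, -0.5]
gripper_width: 0.0002
grip_force: 0.0
```

```bash
python3 -m inch '[[[0,0,0],[-0.02,-0.04,-0.08],0],[[0,0,0],[-0.02,-0.04,-0.08],0],[[0,0,0],[-0.016,-0.04,-0.08],0],[[0,0,0],[-0.016,-0.04,-0.08],0],[[0,0,0],[0,0,0],0]]'
python3 -m inch '[[[0,0,0],[0,0,0],0]]'
python3 - <<'E'
from h import *
snap('scene','s2');a=cv2.imread('pics/s2.png')[100:300,240:480];cv2.imwrite('pics/s2c.png',cv2.resize(a,None,fx=2,fy=2))
E
```

```text
t: 3.8
ee_pos: [0.539, 0.0391, 0.1253]
tool_rot: [0.635, 0.772, -0.001, -0.0]
force: [-0.2, 0.5, 0.1]
gripper_width: 0.0006
grip_force: 0.0
t: 3.9
ee_pos: [0.5404, 0.041, 0.1269]
tool_rot: [0.635, 0.773, 0.001, 0.0]
force: [-0.2, 0.3, 0.6]
gripper_width: 0.0003
grip_force: 0.0
```

View pics/s2c.png

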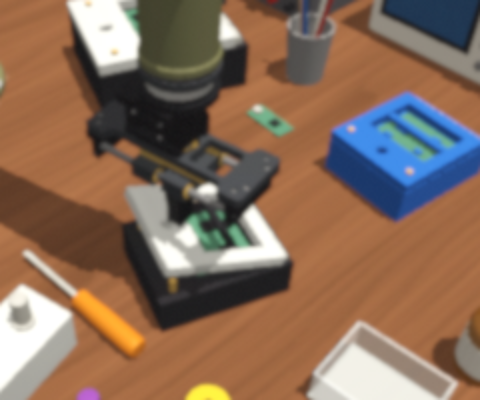

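The crop shows the lid mostly down at about (215,235), with the fingertips on its front strip. I'll continue down.

```bash
python3 -m inch '[[[0,0,0],[-0.01,-0.04,-0.06],0],[[0,0,0],[-0.005,-0.03,-0.06],0],[[0,0,0],[0,0,-0.04],0],[[0,0,0],[0,0,0],0]]'
python3 -m inch '[[[0,0,0],[0,0,-0.02],0],[[0,0,0],[0,0,0],0]]'
```

```text
t: 4.35
ee_pos: [0.5364, 0.0251, 0.0926]
tool_rot: [0.635, 0.773, -0.001, 0.0]
force: [-0.4, -2.6, 2.9]
gripper_width: 0.0001
grip_force: 1.4
t: 4.55
ee_pos: [0.5364, 0.025, 0.0896]
tool_rot: [0.635, 0.773, -0.001, 0.0]
force: [-1.4, -3.7, 4.8]
gripper_width: 0.0002
grip_force: 2.6
```

```bash
python3 -m inch '[[[0,0,0],[0,0,0],0],[[0,0,0],[0,0,0],0],[[0,0,0],[0,0,0],0]]'
python3 -m inch '[[[0,0,0],[0.01,0.06,0.2],0],[[0,0,0],[0.01,0.06,0.2],0.5],[[0,0,0],[0.01,0.06,0.2],0.5],[[0,0,0],[0.01,0.06,0.15],0.5],[[0,0,0],[0,0,0],0.5]]'
python3 -m inch '[[[0,0,0],[0,0,0],0.5],[[0,0,0],[0,0,0],0.5]]'
python3 - <<'E'
from h import *
im,c=snap('wrist','w1');print(c['xyz']);snap('top','t1')
print(proj(c,[[.5337,.019,.064],[.5337,.019,.05]]))
cv2.imwrite('pics/w1v.png',cv2.imread('pics/w1.png'))
E
```

```text
t: 4.85
ee_pos: [0.5364, 0.025, 0.0898]
tool_rot: [0.635, 0.773, -0.001, 0.0]
force: [-0.0, -3.3, 4.0]
gripper_width: 0.0006
grip_force: 2.5
t: 5.35
ee_pos: [0.5465, 0.0778, 0.244]
tool_rot: [0.633, 0.774, 0.003, 0.002]
force: [0.6, 0.0, 0.1]
gripper_width: 0.0248
grip_force: 0.0
t: 5.55
ee_pos: [0.5436, 0.0737, 0.2378]
tool_rot: [0.635, 0.773, -0.001, -0.001]
force: [-0.4, -1.2, -0.4]
gripper_width: 0.0394
grip_force: 0.0
[0.52831195 0.15247628 0.37486404]
[[300.73251377 238.47590411]
 [301.57727245 232.86859684]]
```

View pics/w1v.png

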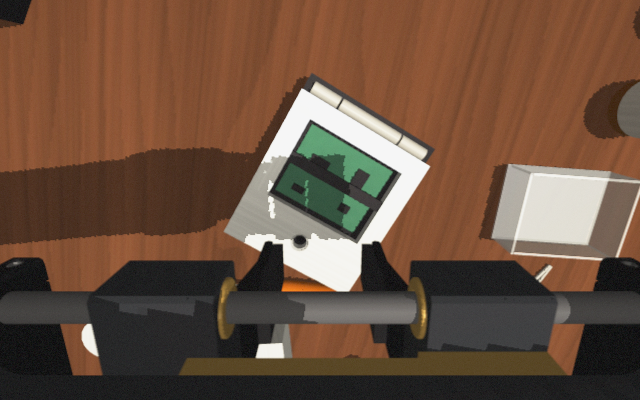

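The wrist view shows the lid down and its hole at (300,241), between the fingertips. That agrees with the predicted (300.7,238.5), given that the lid has risen slightly. Next I move over the pin and measure the hole and the pin.

```bash
python3 -m inch '[[[0,0,0],[-0.027,-0.21,0],0.5],[[0,0,0],[-0.027,-0.21,0],0.5],[[0,0,0],[-0.027,-0.21,0],0.5],[[0,0,0],[-0.027,-0.21,0],0.5],[[0,0,0],[0,0,0],0.5]]'
python3 -m inch '[[[0,0,0],[0,0,0],0.5],[[0,0,0],[0,0,0],0.5],[[0,0,0],[0,0,0],0.5]]'
python3 - <<'E'
from h import *
w,c=load('w1');g=cv2.cvtColor(w,6)[225:258,280:320]
m=(g<80).astype(np.uint8);n,l,st,ce=cv2.connectedComponentsWithStats(m)
for i in range(1,n):
    if st[i,4]>20:
        u=ce[i]+[280,225];print('hole',u,st[i],plane(c,u,.0725),plane(c,u,.064))
im,c=snap('wrist','w2');s=sense();print(s['ee_pos'],R.from_quat(s['tool_rot']).as_matrix().round(3).tolist())
print(proj(c,[[.5125,-.15,.095],[.5125,-.15,.06]]))
cv2.imwrite('pics/w2c.png',cv2.resize(cv2.imread('pics/w2.png')[100:300,180:440],None,fx=3,fy=3))
E
```

```text
t: 6.15
ee_pos: [0.5209, -0.1019, 0.238]
tool_rot: [0.639, 0.769, -0.002, -0.0]
force: [-0.1, -0.9, 0.1]
gripper_width: 0.0436
grip_force: 0.0
t: 6.45
ee_pos: [0.5231, -0.0918, 0.2393]
tool_rot: [0.633, 0.774, 0.0, -0.0]
force: [-0.7, 1.3, -0.2]
gripper_width: 0.0432
grip_force: 0.0
hole [299.54347826 239.64130435] [14 10 12 10 92] [0.53268707 0.0212976  0.0725    ] [0.53281007 0.01760993 0.064     ]
hole [280.85294118 251.58823529] [ 0 20  3 13 34] [0.51778719 0.0060892  0.0725    ] [0.51749132 0.001974   0.064     ]
[ 0.5231044  -0.09190805  0.239421  ] [[-0.198, 0.98, -0.0], [0.98, 0.198, 0.0], [0.0, -0.0, -1.0]]
[[296.5516146  255.39823648]
 [299.0126461  239.44567941]]
```

View pics/w2c.png

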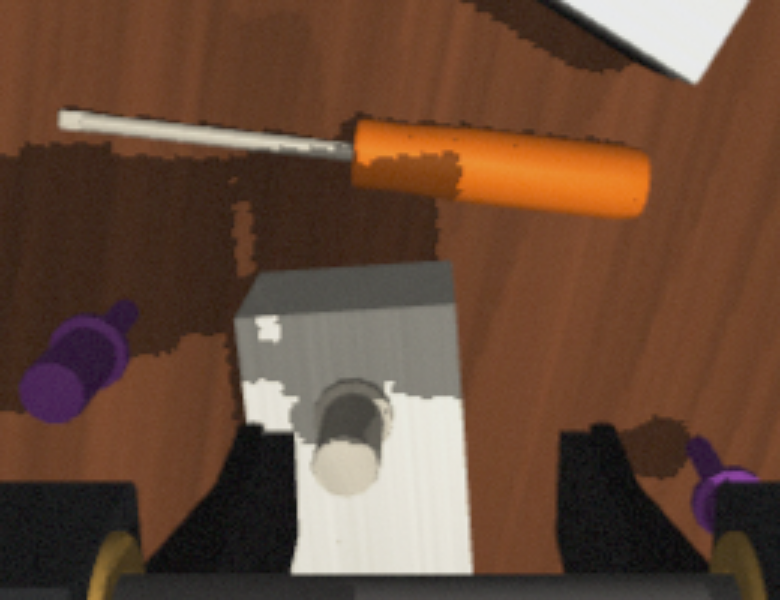

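The wrist crop shows the steel knob top at crop (346,467), which is full-image (295,255), within 1 px of the prediction. The pin is therefore at about (0.511,-0.150). I'll align over it.

```bash
python3 -m inch '[[[0,0,0],[-0.03,-0.145,0],0.5],[[0,0,0],[-0.028,-0.145,0],0.5],[[0,0,0],[0,0,-0.15],0.5],[[0,0,0],[0,0,-0.15],0.5],[[0,0,0],[0,0,0],0.5]]'
for i in 1 2; do python3 -m inch '[[[0,0,0],[0,0,0],0.5],[[0,0,0],[0,0,0],0.5]]'; done
```

```text
t: 7.0
ee_pos: [0.5088, -0.1501, 0.1759]
tool_rot: [0.634, 0.773, -0.001, -0.004]
force: [-0.2, 0.4, -0.1]
gripper_width: 0.0433
grip_force: 0.0
t: 7.2
ee_pos: [0.5126, -0.151, 0.1813]
tool_rot: [0.634, 0.773, 0.0, 0.001]
force: [0.3, 0.1, 1.0]
gripper_width: 0.0434
grip_force: 0.0
t: 7.4
ee_pos: [0.5121, -0.1515, 0.1808]
tool_rot: [0.634, 0.773, 0.0, 0.001]
force: [0.1, -0.2, -1.0]
gripper_width: 0.0435
grip_force: 0.0
```

```bash
python3 -m inch '[[[0,0,0],[-0.004,0.006,-0.15],0.5],[[0,0,0],[0,0,-0.15],0.5],[[0,0,0],[0,0,-0.15],0.5],[[0,0,0],[0,0,0],0.5],[[0,0,0],[0,0,0],0.5]]'
python3 -m inch '[[[0,0,0],[0,0,0],0],[[0,0,0],[0,0,0],0],[[0,0,0],[0,0,0],0],[[0,0,0],[0,0,0],0],[[0,0,0],[0,0,0],0]]' 35
```

```text
t: 7.9
ee_pos: [0.5109, -0.1502, 0.0902]
tool_rot: [0.634, 0.773, 0.0, -0.0]
force: [0.3, 0.4, 1.1]
gripper_width: 0.0435
grip_force: 0.0
t: 8.4
ee_pos: [0.511, -0.1505, 0.0904]
tool_rot: [0.634, 0.773, 0.0, 0.001]
force: [-0.8, 0.4, 4.4]
gripper_width: 0.0192
grip_force: 35.0
```

```bash
python3 -m inch '[[[0,0,0],[0,0,0.08],0],[[0,0,0],[0,0,0.08],0],[[0,0,0],[0,0,0.1],0],[[0,0,0],[0,0,0.1],0],[[0,0,0],[0,0,0.1],0]]'
python3 -m inch '[[[0,0,0],[0,0,0.05],0],[[0,0,0],[0.02,0.15,0],0],[[0,0,0],[0.02,0.2,0],0],[[0,0,0],[0.02,0.2,0],0],[[0,0,0],[0.02,0.15,0],0]]'
python3 -m inch '[[[0,0,0],[0.02,0.1,0],0],[[0,0,0],[0.01,0.04,0],0],[[0,0,0],[0,0,0],0],[[0,0,0],[0,0,0],0],[[0,0,0],[0,0,0],0]]'
python3 - <<'E'
from h import *
im,c=snap('wrist','w3');s=sense();p=s['ee_pos'];print(p,R.from_quat(s['tool_rot']).as_matrix().round(3).tolist(),s['gripper_width'])
for d in(.006,-.08):
    print(proj(c,[p+[0,0,d-.006]]))
print('lid hole',proj(c,[[.533,.02,.0725]]))
cv2.imwrite('pics/w3c.png',cv2.resize(cv2.imread('pics/w3.png')[150:350,180:440],None,fx=3,fy=3))
E
```

```text
t: 8.9
ee_pos: [0.5102, -0.1502, 0.182]
tool_rot: [0.634, 0.773, -0.0, -0.0]
force: [0.1, -0.1, -1.2]
gripper_width: 0.0189
grip_force: 35.0
t: 9.4
ee_pos: [0.5261, -0.0074, 0.1912]
tool_rot: [0.634, 0.774, 0.0, -0.0]
force: [0.1, -0.4, -0.2]
gripper_width: 0.019
grip_force: 35.0
t: 9.9
ee_pos: [0.5324, 0.0158, 0.1913]
tool_rot: [0.635, 0.772, -0.0, -0.0]
force: [-0.2, -0.9, -1.9]
gripper_width: 0.0189
grip_force: 35.0
[0.53247119 0.01595865 0.19137193] [[-0.193, 0.981, -0.0], [0.981, 0.193, -0.001], [-0.0, -0.0, -1.0]] 0.019178145555431077
[[321.97195552 285.3285034 ]]
[[321.94723815 218.11711211]]
lid hole [[323.6743131  198.39279872]]
```

View pics/w3c.png

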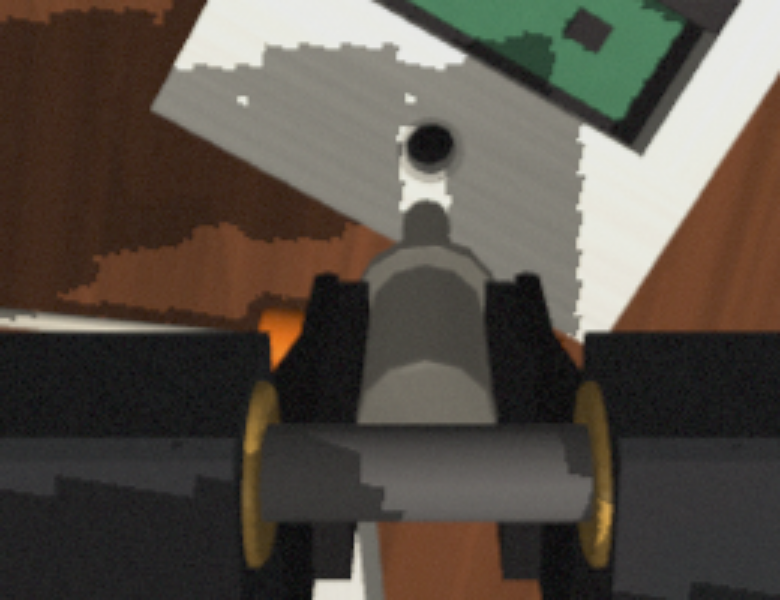

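The crop shows the pin held upright, with its foot at crop (426,221) and the lid hole's rim centred at (432,150). I'll work out the remaining offset.

```bash
python3 - <<'E'
from h import *
_,c=load('w3');f=lambda u,v:(u/3+180-.33,v/3+150-.33)
print('foot',plane(c,f(426,222),.1114));
for z in(.0725,.0735): print('lidhole',z,plane(c,f(432,150),z))
print('rim w',plane(c,f(406,150),.0725)-plane(c,f(459,150),.0725))
E
```

```text
foot [0.5326138  0.01429492 0.1114    ]
lidhole 0.0725 [0.53319093 0.01901882 0.0725    ]
lidhole 0.0735 [0.53312758 0.01931441 0.0735    ]
rim w [-0.01300162 -0.00255382  0.        ]
```

```bash
python3 -m inch '[[[0,0,0],[0.002,0.02,0],0],[[0,0,0],[0,0,-0.08],0],[[0,0,0],[0,0,-0.08],0],[[0,0,0],[0,0,-0.03],0],[[0,0,0],[0,0,0],0]]'
python3 -m inch '[[[0,0,0],[0,0,-0.025],0],[[0,0,0],[0,0,-0.025],0],[[0,0,0],[0,0,0],0]]'
```

```text
t: 10.45
ee_pos: [0.5323, 0.0215, 0.1528]
tool_rot: [0.635, 0.773, -0.0, -0.001]
force: [-0.6, -0.0, -1.0]
gripper_width: 0.0188
grip_force: 35.0
t: 10.75
ee_pos: [0.533, 0.0209, 0.1433]
tool_rot: [0.635, 0.773, -0.0, 0.0]
force: [0.1, -2.2, -0.8]
gripper_width: 0.0191
grip_force: 35.0
```

```bash
python3 -m inch '[[[0,0,0],[0,-0.004,-0.025],0],[[0,0,0],[0,0,-0.025],0],[[0,0,0],[0,0,0],0]]'
python3 -m inch '[[[0,0,0],[0,0,-0.025],0],[[0,0,0],[0,0,-0.025],0],[[0,0,0],[0,0,0],0]]'
```

```text
t: 11.05
ee_pos: [0.5327, 0.0205, 0.1328]
tool_rot: [0.634, 0.773, -0.0, -0.0]
force: [0.3, -2.2, -1.9]
gripper_width: 0.0191
grip_force: 35.0
t: 11.35
ee_pos: [0.5327, 0.0205, 0.1227]
tool_rot: [0.634, 0.773, -0.0, -0.0]
force: [0.7, -2.9, -2.2]
gripper_width: 0.0192
grip_force: 35.0
```

The foot is in the base hole with no axial resistance. I'll keep pushing until the collar presses the lid shut.

```bash
python3 -m inch '[[[0,0,0],[0,-0.004,-0.03],0],[[0,0,0],[0,0,-0.03],0],[[0,0,0],[0,0,-0.03],0],[[0,0,0],[0,0,0],0]]'
python3 -m inch '[[[0,0,0],[0,0,-0.02],0],[[0,0,0],[0,0,-0.01],0],[[0,0,0],[0,0,0],0]]'
```

```text
t: 11.75
ee_pos: [0.5329, 0.02, 0.1049]
tool_rot: [0.634, 0.773, -0.0, -0.0]
force: [-0.4, -3.2, -1.1]
gripper_width: 0.0189
grip_force: 35.0
t: 12.05
ee_pos: [0.533, 0.0196, 0.0999]
tool_rot: [0.635, 0.773, -0.0, 0.0]
force: [-2.3, -4.7, 4.4]
gripper_width: 0.0194
grip_force: 35.0
```

```bash
python3 -m inch '[[[0,0,0],[0,-0.003,-0.01],0],[[0,0,0],[0,0,0],0],[[0,0,0],[0,0,0],0]]' 55
python3 -m inch '[[[0,0,0],[0,0,-0.01],0],[[0,0,0],[0,0,0],0],[[0,0,0],[0,0,0],0]]'
python3 -m inch '[[[0,0,0],[0,0,-0.01],0],[[0,0,0],[0,0,0],0],[[0,0,0],[0,0,0],0]]'
```

```text
t: 12.35
ee_pos: [0.5331, 0.0194, 0.0992]
tool_rot: [0.634, 0.773, -0.0, 0.0]
force: [-4.9, -3.4, 14.5]
gripper_width: 0.0185
grip_force: 55.0
t: 12.65
ee_pos: [0.5332, 0.0194, 0.099]
tool_rot: [0.634, 0.773, -0.001, 0.001]
force: [-10.5, -4.4, 27.5]
gripper_width: 0.0186
grip_force: 55.0
t: 12.95
ee_pos: [0.5334, 0.0194, 0.0988]
tool_rot: [0.635, 0.773, -0.002, 0.001]
force: [-16.2, -5.5, 38.2]
gripper_width: 0.0188
grip_force: 55.0
```

```bash
python3 -m inch '[[[0,0,0],[0,0,0.008],0],[[0,0,0],[0,0,0],0],[[0,0,0],[0,0,0],0],[[0,0,0],[0,0,0],0]]'
python3 - <<'E'
from h import *
snap('scene','s9');snap('wrist','w9')
a=cv2.imread('pics/s9.png')[130:330,190:430];b=cv2.imread('pics/w9.png')[100:300,200:400]
cv2.imwrite('pics/end.png',np.hstack([cv2.resize(a,(432,360)),cv2.resize(b,(360,360))]))
print(sense()['force'])
E
```

```text
t: 13.35
ee_pos: [0.5333, 0.0194, 0.0989]
tool_rot: [0.634, 0.773, -0.001, 0.001]
force: [-11.2, -4.9, 29.1]
gripper_width: 0.0184
grip_force: 55.0
[-12.29894208  -4.76462249  27.93661798]
```

View pics/end.png

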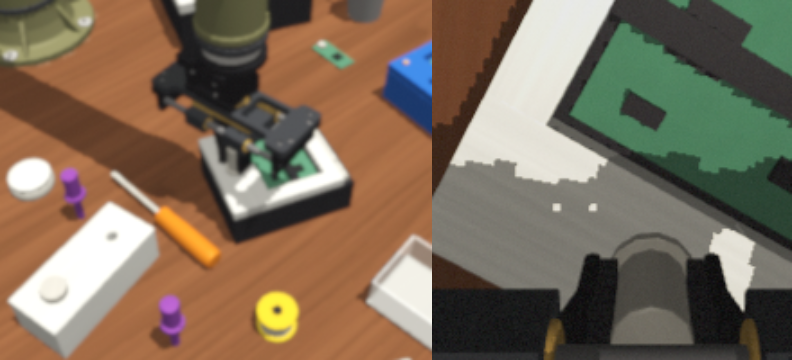

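The left half shows the lid flat on the base with the pin in its hole. The plug is still in the rest at (53,290) and the bystanders have not moved. The right half shows the collar resting on the lid. Pressing at 28 N against the stop, I'm handing it in.

```bash
python3 -c "
from plant import finish_job
print(finish_job())"
```

```text
the job is handed in; nothing more can be done
None
```

I handed the job in at about 13.5 s, and it returned no verdict: the lid is shut, the pin sits with its collar on the lid, and the gripper still holds it down with about 28 N, plug and bystanders left in place.

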